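# Click the tube-block carriage home and hold the block against the sprung fence

### The arm

A 6-joint arm with a two-finger parallel gripper is mounted at the origin on the work surface. World frame = base frame: x ahead of the robot, y to its left, z up, the work surface at z = 0. Lengths are in m, angles in rad, forces in N, time in s.
With the tool pointing down it reaches from about 0.325 to 0.9 m from the base axis. Payload 3.5 kg.
Tool frame: the origin (TCP) lies midway between the tips of the shut fingers; the grasp point (between the pads) lies 19 mm behind it; x points along the fingers, z is the direction in which the jaws open and shut, and the axes are right-handed (so a half turn about x gives the same grasp; the last joint's range is limited). The gripper opens to 85 mm and grips with 20 to 120 N. Pads are 22 mm wide; open, the fingers measure 114 mm over their backs; the gripper's body (76 mm by 85 mm) begins 54 mm behind the grasp point. The pads swing forward as they close: fully open they stand 13 mm farther back than shut.
Start: joints at [-1.31, 0.276, -0.026, 1.268, 0, 1.467], TCP at [0.222, -0.584, 0.231] pointing down, gripper open.
Joint ranges: [-3.12, 3.12], [-0.85, 1.88], [-1.08, 1.24], [-1.95, 2.15], [-1.57, 1.53], [-3.14, 3.14]. Speed limits (rad/s): [2.57, 2.57, 3.14, 3.14, 3.14, 3.14].

### API

Orientations are given as a 3x3 rotation matrix whose columns are the frame's x, y, z axes.
In Python, from plant import readout, optics, ticket gives the robot as it stands.
- The arm moves only by the tool jog_arm, never from a script. Its arguments are lists of equal length, an entry for each row: "gripper": the finger opening in cm, from 0 to 8.54; "offset": the shift along the tool's x, y, z in cm, a list of three; "twist": the turn, a rotation vector about the tool's x, y, z in degrees, a list of three. In form: {"gripper": [gripper, ...], "offset": [[tx, ty, tz], ...], "twist": [[ax, ay, az], ...]}. A call has 1 to 10 rows; each row is the pose to reach, as a shift and turn from the pose commanded when the call began, along the tool's axes at that moment; what a row does not reach only later rows make up. A row lasts 1/8 s, in which the tool goes at most 62.5 mm and 10.7 degrees, less where a joint would pass 70% of its speed; a pose out of reach is approached as far as the arm can. A call with a gripper value outside its range is refused whole. The fingers move at their own pace and stop on an object; "grip_force" is the grip in N (left out, the last holds). Time passes only in rows, so rows that repeat a pose let the fingers close. It gives the time, the measured TCP pose, the force and the opening at its end, in the units of the state.
- readout.get_state(): the state, without advancing time (a new reading comes with each control period).
- optics.get_image(name): name is "side" or "top"; returns the picture (480x640x3 uint8, red, green, blue); there is no depth.
- optics.camera_model(name): a dict with "camera_matrix" (3x3 intrinsics, pixels), "view" (4x4, takes a point from world to camera coordinates). Camera axes: x right, y up, looking along -z (the intrinsics and any distortion apply to the point x, -y, -z); pixel columns grow to the right and rows downward; lengths in m; the calibration is good to about 2 mm. A picture is of the moment at which its call begins. camera_model takes no time and is no camera call.
- ticket.finish_job(): hands the job in, once; it reports no verdict.
The state is a dict: "time": time; "joint_pos": joint angles; "joint_vel": joint speeds; "joint_efforts": joint torques, N m; "tcp_pos": TCP position; "ee_rot": TCP orientation; "wrist_force": force on the tool from outside, world axes, zero at the start; "wrist_torque": the same for the moment, N m; "opening": finger opening in m.
Only numpy, scipy, OpenCV 4.12 (cv2) and the standard library are available. Lean on these libraries where they do the work, as an engineer would, in place of code of your own. Each camera call takes 0.05 s, during which the arm holds its last target.

### The job

Push the sliding carriage, the one with the black handle, along its rails until it clicks into the spring detent at the end, so that the white tube block in it stands in front of the fence. Then push the block squarely against the fence's sprung rubber pad and keep pressing with a steady 9 N or so, which sinks the pad about half of its travel (never ram it to the bottom), while a colleague gets ready to tighten the clamp screws. Finish while still pressing, the carriage still clicked home; do not let go, and leave the other things on the bench where they are.

Things in the scene. Friction and masses are not known exactly. Their poses are not given: they have to be found in the camera images.
- fixture: Aluminium fixture, fixed to the bench, placed and turned anew in each run. Base plate 205 x 305 x 12 mm. Origin on the bench (z = 0), z up. The carriage slides along its +y; the fence lies on its +x side, away from the robot, a grey housing 100 mm wide with its front at x = 84 mm and its top 84 mm above the bench.
- station (a point): Fixed point of the fixture, at its x = 0, y = 55 mm, 30 mm above the bench: where the middle of the carriage floor comes to lie when home, straight in front of the fence pad. The -x side towards the robot is open there, but for a detent housing 24 mm wide at x = -58 to -74 mm, only 28 mm high.
- carriage (a joint): Slide of the carriage along the fixture's +y, in m: 0 at the near end, where it starts, 0.110 home at the end stop. Slide friction is 1 to 2 N. From 11 mm before home a sprung ball rides over a ridge, some 6 N more; past the ridge's peak, about 5 mm before home, the spring pulls the carriage home and keeps it there.
- tray (a point): Middle of the carriage floor, 30 mm above the bench, at fixture x = 0, y = -55 mm + the joint value. The aluminium floor reaches from x = -45 to +60 mm; at its y ends stand two cheeks, inner faces 96 mm apart, 8 mm thick, tops 60 mm above the bench. Smooth and slippery. Open at its -x and +x sides.
- handle (a point): Middle of the carriage's upright black handle, 60 mm above the bench: a block 40 mm (fixture x) x 14 mm (y), from 30 to 90 mm above the bench, 92 mm to the -y side of tray; 29 mm free between it and the cheek. Nothing stands on its -y side: push it towards +y from there, or pinch it from above.
- block: White plastic tube block, loose on the carriage floor between the cheeks: 50 (its x) x 90 (its y) x 50 mm high, eight round tube holes in its top, about 0.2 kg. Origin at the centre of its underside, 30 mm above the bench; axes nearly the fixture's. Push its -x face; its +x face goes on the fence pad. At the start it is 20 to 31 mm short of the pad.
- block_center (a point): The centre of the tube block, half-way up (25 mm above its underside, 55 mm above the bench).
- fence_pad: Dark rubber sprung pad of the fence, 12 x 60 x 36 mm (x, y, z). Origin at the centre of its front (-x) face, 56 mm above the bench, at rest at fixture x = 45, y = 55 mm. Pressed, it slides to the fixture's +x, at most 26 mm, with 1.3 N + 0.65 N per mm, so 9 N at 12 mm.
- dish_stack: Bystander: stack of four lidded dark red culture dishes, diameter 90 mm, 60 mm high, origin under its middle. Not to be disturbed.
- tube_rack: Bystander: white wire rack with capped tubes, 94 x 150 mm, 112 mm high, origin under its middle. Not to be disturbed.
- tub: Bystander: lidded mauve plastic tub, 120 x 170 mm, 68 mm high, origin under its middle. Not to be disturbed.
- jar: Bystander: amber jar with a white cap, diameter 60 mm, 75 mm high, origin under its middle. Not to be disturbed.

How it is judged:
On the way, in this order (a step that is already met when the one before it is completed fails the run):
1. the carriage has clicked home into its detent (value of joint carriage above 0.108 m), for 0.3 s.
2. the block is pressed on the fence pad with a force in the band, the carriage still home (value of joint carriage above 0.108 m and contact force between block and fence_pad between 6 and 13 N), for 0.5 s.
At the end, for the whole second after the job is handed in: Through the last second the carriage is home (joint above 0.108 m), the robot is pushing the block so that it presses on the fence pad with 6 to 13 N (pad pushed in some 7 to 18 mm), and the block is at rest, flat on the carriage floor and square to the fence (within 0.06 rad) (all of step 2 and angle between the x axis of block and the x axis of fixture, either way round below 0.06 rad and z of block in the frame of fixture below 0.034 m and angle between block's own z axis and vertical below 0.06 rad and contact force between any of the fingers, the arm and block above 3 N and linear speed of block below 0.01 m/s); the arm keeps its last pose, push and grip.
It fails at once if the fence pad is rammed to the bottom of its travel (x of fence_pad in the frame of fixture above 0.0695 m).
It fails at once if the stack of dishes was shifted by more than 20 mm (distance of dish_stack from where it was at the start of the episode above 0.02 m).
It fails at once if the wire rack of tubes was shifted by more than 20 mm (distance of tube_rack from where it was at the start of the episode above 0.02 m).
It fails at once if the lidded tub was shifted by more than 20 mm (distance of tub from where it was at the start of the episode above 0.02 m).
It fails at once if the amber jar was shifted by more than 20 mm (distance of jar from where it was at the start of the episode above 0.02 m).
It also fails if it takes over 58 s, if anything falls off the work surface, if the arm or the gripper's body presses on something with over 40 N, if the wrist force passes 120 N, or if a joint passes its speed limit or range.

## Working session

There is one attempt and no reset: what is moved stays moved. The work goes in short steps, Python scripts to look and compute and a tool call to move; the robot and the scene stay as the last step left them, time stands still between calls to the robot, and variables do not carry over. Pictures are saved under pics/ and viewed, and the job is handed in when it is done.

Besides the shell and the picture viewer there is one more tool, called after "Call:" by a JSON object that holds its "fn" and its "kwargs", one argument or row to a line. jog_arm: Moves the arm, as the interface text tells. Its arguments: {"type":"object","properties":{"gripper":{"type":"array","items":{"type":"number"}},"offset":{"type":"array","items":{"type":"array","items":{"type":"number"}}},"twist":{"type":"array","items":{"type":"array","items":{"type":"number"}}},"grip_force":{"type":"number"}},"required":["gripper","offset","twist"]}

```bash
ls; mkdir -p pics
python3 - <<'E'
from plant import readout, optics
import cv2,numpy as np
for n in ("top","side"):
    im=optics.get_image(n); cv2.imwrite(f"pics/{n}0.png",im[:,:,::-1]); m=optics.camera_model(n); print(n,{k:np.round(np.array(v),4).tolist() for k,v in m.items()})
s=readout.get_state(); print({k:np.round(v,4).tolist() for k,v in s.items()})
E
```

```text
pics
top {'camera_matrix': [[593.3055, 0.0, 322.8057], [0.0, 593.3055, 232.4021], [0.0, 0.0, 1.0]], 'view': [[0.0058, -0.9999, -0.0149, -0.0332], [0.996, 0.0045, 0.0891, -0.5708], [-0.089, -0.0154, 0.9959, -1.6114], [0.0, 0.0, 0.0, 1.0]]}
side {'camera_matrix': [[531.2843, 0.0, 317.2809], [0.0, 531.2843, 245.0276], [0.0, 0.0, 1.0]], 'view': [[-0.762, -0.6473, 0.0178, 0.3973], [0.5022, -0.5735, 0.6472, -0.3678], [-0.4087, 0.5022, 0.7621, -1.0627], [0.0, 0.0, 0.0, 1.0]]}
{'time': 0.1, 'joint_pos': [-1.3104, 0.2771, -0.0278, 1.268, -0.0, 1.4674], 'joint_vel': [-0.0004, -0.0001, 0.0032, 0.0002, 0.0, -0.0004], 'joint_efforts': [-0.0001, -44.6706, 29.613, 0.0084, -0.0002, 0.0], 'tcp_pos': [0.2222, -0.5834, 0.2303], 'ee_rot': [[-0.0005, 0.9345, 0.3558], [0.002, 0.3558, -0.9345], [-1.0, 0.0002, -0.002]], 'wrist_force': [-0.7695, 0.7091, -0.146], 'wrist_torque': [0.011, 0.0117, 0.0278], 'opening': 0.0854}
```

View pics/top0.png

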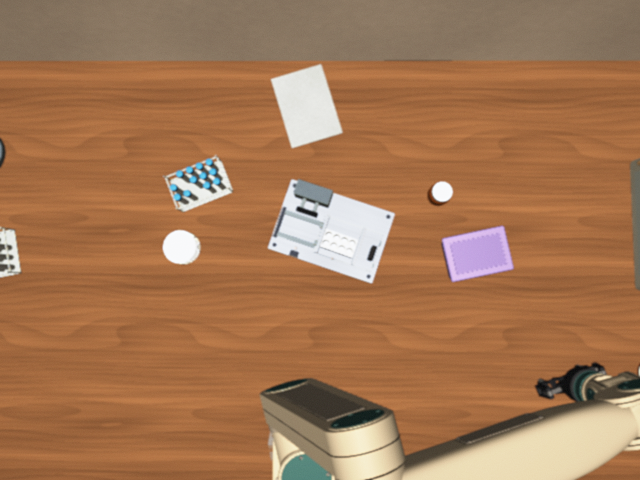

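View pics/side0.png

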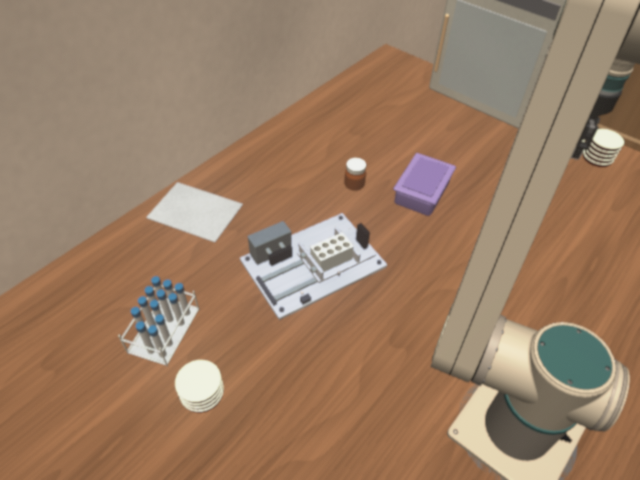

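The top picture shows the fixture with its plate at about (268–395, 180–283), the handle at about (372,253), the white block at (340,243) and the fence at (313,193). The tub is at (478,254) and the jar at (441,193). The side picture shows the same layout.

```bash
cat > h.py <<'E'
import numpy as np,cv2
from plant import readout, optics
def model(n):
    m=optics.camera_model(n); K=np.array(m["camera_matrix"]);V=np.array(m["view"]); return m,K,V
def ray(n,uv):
    m,K,V=model(n); R=V[:3,:3];t=V[:3,3]
    d=np.linalg.inv(K)@np.array([uv[0],uv[1],1.]); d=d*np.array([1,-1,-1])
    return -R.T@t, R.T@d
def onz(n,uv,z):
    o,d=ray(n,uv); return o+d*(z-o[2])/d[2]
def proj(n,p):
    m,K,V=model(n); c=V[:3,:3]@np.asarray(p)+V[:3,3]; c=c*np.array([1,-1,-1]); q=K@c; return q[:2]/q[2]
E
python3 - <<'E'
from h import *
print(optics.camera_model("top").keys())
im=cv2.imread("pics/top0.png")
c=cv2.resize(im[170:295,255:405],None,fx=5,fy=5,interpolation=cv2.INTER_CUBIC); cv2.imwrite("pics/topc.png",c[:600])
s=cv2.imread("pics/side0.png")
cv2.imwrite("pics/sidec.png",cv2.resize(s[205:320,230:395],None,fx=4.8,fy=4.8,interpolation=cv2.INTER_CUBIC))
hsv=cv2.cvtColor(im,cv2.COLOR_BGR2HSV)
m=((hsv[...,1]<70)).astype(np.uint8)
m[:170]=0;m[300:]=0;m[:,:255]=0;m[:,410:]=0
m=cv2.morphologyEx(m,cv2.MORPH_CLOSE,np.ones((9,9)))
cs,_=cv2.findContours(m,cv2.RETR_EXTERNAL,cv2.CHAIN_APPROX_NONE)
k=max(cs,key=cv2.contourArea)
ap=cv2.approxPolyDP(k,4,True)[:,0]; print(ap.tolist()); 
for p in ap: print(p,onz("top",p,.012).round(4))
E
```

```text
dict_keys(['camera_matrix', 'view'])
[[291, 179], [268, 248], [371, 283], [394, 213]]
[291 179] [0.7222 0.0601 0.012 ]
[268 248] [0.528 0.122 0.012]
[371 283] [ 0.4327 -0.1637  0.012 ]
[394 213] [ 0.6273 -0.228   0.012 ]
```

View pics/topc.png

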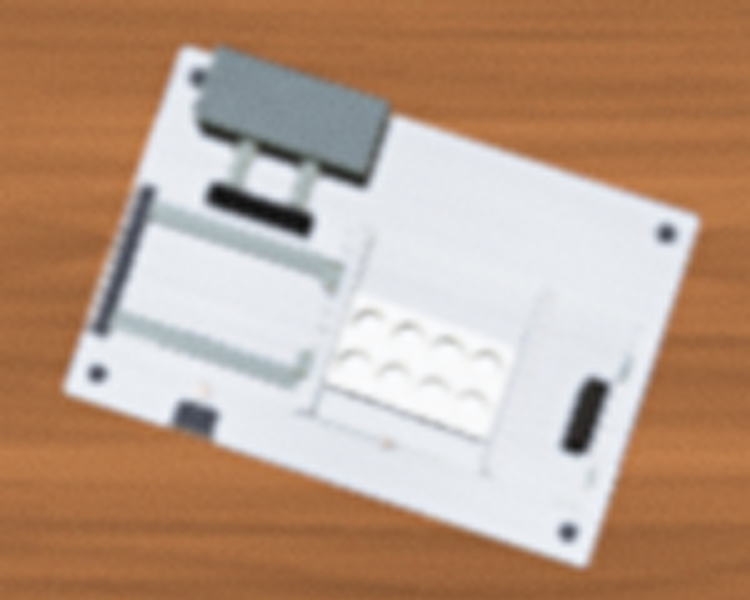

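View pics/sidec.png

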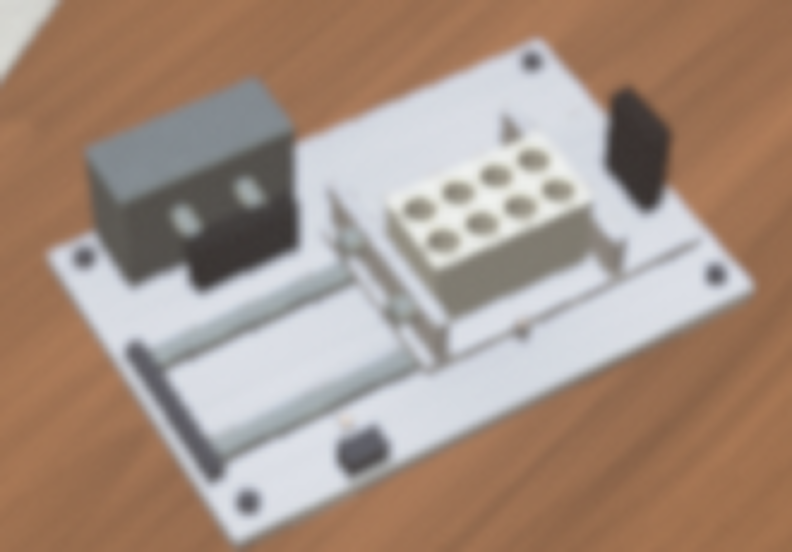

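The crops show the plate tilted about 18°. The black handle's top centre is at about top-crop (585,415), the pad's top at (260,210), the fence's front edge from (203,122) to (367,180), and the detent housing at (195,418). I'll find the fixture frame from the plate outline and check it against these.

Run:
```python
from h import *
im=cv2.imread("pics/top0.png")
hsv=cv2.cvtColor(im,cv2.COLOR_BGR2HSV)
m=((hsv[...,1]<75)).astype(np.uint8)
m[:170]=0;m[300:]=0;m[:,:255]=0;m[:,410:]=0
m=cv2.morphologyEx(m,cv2.MORPH_CLOSE,np.ones((9,9)))
cs,_=cv2.findContours(m,cv2.RETR_EXTERNAL,cv2.CHAIN_APPROX_NONE)
k=max(cs,key=cv2.contourArea)
P=np.array([onz("top",p,.012)[:2] for p in k[:,0]],np.float32)
r=cv2.minAreaRect(P*1000); print("minrect",r)
C=np.array([onz("top",p,.012)[:2] for p in [(291,179),(268,248),(371,283),(394,213)]])
e=[C[0]-C[3],C[1]-C[2],]; ys=[np.degrees(np.arctan2(-v[0],v[1])) for v in e]  # y axis dir=(-s,c)
e=[C[0]-C[1],C[3]-C[2]]; xs=[np.degrees(np.arctan2(v[1],v[0])) for v in e]
print(ys,xs,C.mean(0))
th=np.radians(np.mean(ys+xs)); R=np.array([[np.cos(th),-np.sin(th)],[np.sin(th),np.cos(th)]]); c=C.mean(0)
f=lambda n,uv,z: (R.T@(onz(n,uv,z)[:2]-c)*1000).round(1)
T=lambda x,y:(255+(x+.5)/5-.5,170+(y+.5)/5-.5)
S=lambda x,y:(230+(x+.5)/4.8-.5,205+(y+.5)/4.8-.5)
print("handle",f("top",T(592,412),.09))
print("pad front edge z74", f("top",T(208,203),.074),f("top",T(308,235),.074))
print("fence front top z84", f("top",T(203,122),.084),f("top",T(367,180),.084))
print("detent top", f("top",T(195,405),.028))
for q in [(335,290-0),]: pass
print("block top corners",[f("top",T(*q),.080) for q in [(362,297),(515,343),(488,440),(325,390)]])
print("side: handle top", [f("side",S(*q),.09) for q in [(625,90),(668,130)]])
print("side fence top", [f("side",S(*q),.084) for q in [(122,200),(293,130),(257,78),(88,150)]])
print("side block top", [f("side",S(*q),.08) for q in [(388,200),(440,270),(593,200),(540,135)]])
```

```text
minrect ((580.4346923828125, -53.39927673339844), (308.3260192871094, 213.60647583007812), 71.62129211425781)
[np.float64(-18.237781440357015), np.float64(-18.43730453882645)] [np.float64(-17.678813933107005), np.float64(-18.27230257529892)] [ 0.57755727 -0.05241057]
handle [ -25.7 -125.8]
pad front edge z74 [ 17.2 103.8] [17.7 47.2]
fence front top z84 [ 56.7 119.3] [54.7 26.1]
detent top [-86.3  79.1]
block top corners [array([-5.4,  9. ]), array([ -3. , -76.1]), array([-56.6, -78.6]), array([-58.7,  11.9])]
side: handle top [array([  -9.3, -124.4]), array([ -42.8, -127.6])]
side fence top [array([ 60.1, 126.3]), array([57.4, 31.5]), array([97.8, 29.7]), array([ 97.7, 125.9])]
side block top [array([-3.5, 12.4]), array([-54.1,  13.6]), array([-55.1, -74.8]), array([ -5.8, -75.8])]
```

The handle, pad, fence and block all agree: in the plate-centre frame the fixture origin lies at about (-26.5, +22) mm, with yaw about -18.25°. The block starts about 24 mm short of the pad, which is in the stated range. Next I'll work out the approach behind the handle.

```bash
cat >> h.py <<'E'
from scipy.spatial.transform import Rotation as Ro
TH=np.radians(-18.25); RF=np.array([[np.cos(TH),-np.sin(TH),0],[np.sin(TH),np.cos(TH),0],[0,0,1]]); OF=np.array([.5607,-.0238,0])
# tool x down, tool z=+fixture y, tool y=-fixture x
RT=np.column_stack([[0,0,-1],-RF[:,0],RF[:,1]])
F2W=lambda p: OF+RF@(np.array(p)/1000)
W2F=lambda p: RF.T@(np.asarray(p)-OF)*1000
def st():
    s=readout.get_state(); 
    print("t",round(s["time"],2),"tcpF",W2F(s["tcp_pos"]).round(1),"FF",(RF.T@s["wrist_force"]).round(2),"roterr",np.degrees(Ro.from_matrix(RT.T@np.array(s["ee_rot"])).as_rotvec()).round(2),"op",round(s["opening"],4),"q",np.round(s["joint_pos"],2)); return s
def go(p):
    s=st(); R=np.array(s["ee_rot"])
    print("offset cm",(R.T@(F2W(p)-s["tcp_pos"])*100).round(2),"twist",np.degrees(Ro.from_matrix(R.T@RT).as_rotvec()).round(2))
E
python3 - <<'E'
from h import *
assert np.linalg.det(RT)>0
go([0,-190,160])
for n,q,z in [("tub",(478,254),.068),("jar",(441,193),.075)]: print(n,W2F(onz("top",q,z)).round(0))
E
```

```text
t 0.1 tcpF [-146.2 -637.4  230.3] FF [-0.95  0.43 -0.15] roterr [1.409e+02 4.000e-02 1.500e-01] op 0.0854 q [-1.31  0.28 -0.03  1.27 -0.    1.47]
offset cm [  7.09  39.56 -25.49] twist [-1.409e+02 -4.000e-02 -1.500e-01]
tub [  85. -416.   68.]
jar [ 209. -272.   75.]
```

Call:
{"fn": "jog_arm", "kwargs": {
  "gripper": [0,0,0,0,0,0,0,0,0,0],
  "offset": [
    [0,4,-2.5],
    [0,8,-5],
    [0,12,-7.5],
    [0,16,-10],
    [0,20,-13],
    [0,24,-15.5],
    [0,28,-18],
    [0,32,-20.5],
    [0,36,-23],
    [0,39.6,-25.5]
  ],
  "twist": [
    [-10,0,0],
    [-20,0,0],
    [-30,0,0],
    [-40,0,0],
    [-50,0,0],
    [-60,0,0],
    [-70,0,0],
    [-80,0,0],
    [-90,0,0],
    [-100,0,0]
  ]
}}

```text
time: 1.35
tcp_pos: [0.5023, -0.2033, 0.2309]
ee_rot: [[-0.001, -0.518, 0.855], [0.0, 0.855, 0.518], [-1.0, 0.001, -0.0]]
wrist_force: [0.0, -0.6, 0.4]
opening: 0.0001
```

```bash
python3 -c "
from h import *
go([0,-190,100])"
```

```text
t 1.35 tcpF [   0.8 -188.8  230.9] FF [ 0.18 -0.55  0.44] roterr [4.056e+01 0.000e+00 4.000e-02] op 0.0001 q [-0.5   0.13 -0.21  1.23  0.    0.52]
offset cm [13.09 -0.03 -0.14] twist [-4.056e+01 -0.000e+00 -4.000e-02]
```

Call:
{"fn": "jog_arm", "kwargs": {
  "gripper": [0,0,0,0,0,0,0],
  "offset": [
    [3,0,-0.1],
    [6,0,-0.1],
    [9,0,-0.1],
    [12,0,-0.1],
    [13,0,-0.1],
    [13,0,-0.1],
    [13,0,-0.1]
  ],
  "twist": [
    [-10,0,0],
    [-20,0,0],
    [-30,0,0],
    [-40.5,0,0],
    [-40.5,0,0],
    [-40.5,0,0],
    [-40.5,0,0]
  ]
}}

```text
time: 2.22
tcp_pos: [0.5019, -0.206, 0.1026]
ee_rot: [[0.002, -0.947, 0.321], [-0.001, 0.321, 0.947], [-1.0, -0.002, -0.0]]
wrist_force: [0.1, 0.3, -0.8]
opening: -0.0002
```

```bash
python3 -c "
from h import *
go([0,-190,48])
for n in ('side','top'):
    im=optics.get_image(n)[:,:,::-1]
    c=im[180:320,230:420] if n=='side' else im[170:300,255:425]
    cv2.imwrite('pics/%s1.png'%n,cv2.resize(c,None,fx=4,fy=4,interpolation=cv2.INTER_CUBIC))
"
```

```text
t 2.23 tcpF [   1.2 -191.4  102.6] FF [ 0.06  0.29 -0.84] roterr [ 0.49  0.02 -0.13] op -0.0002 q [-0.51  0.23 -0.37  0.96  0.   -0.18]
offset cm [5.46 0.13 0.14] twist [-0.49 -0.02  0.13]
```

View pics/side1.png

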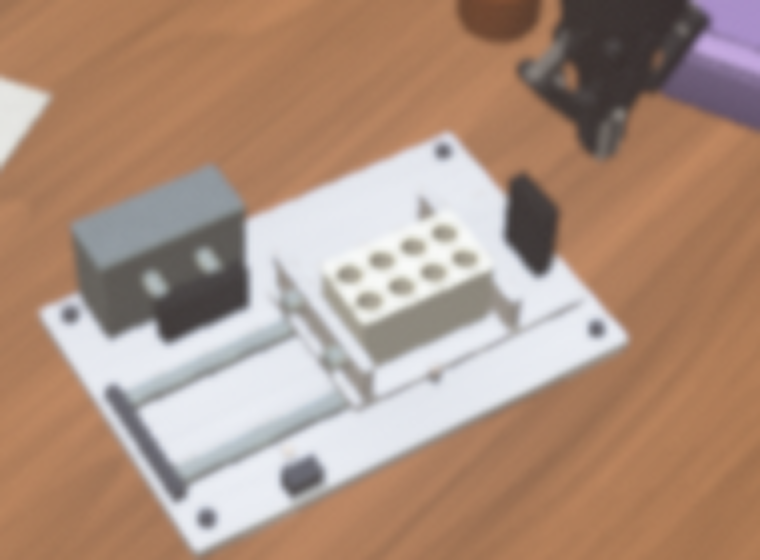

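View pics/top1.png

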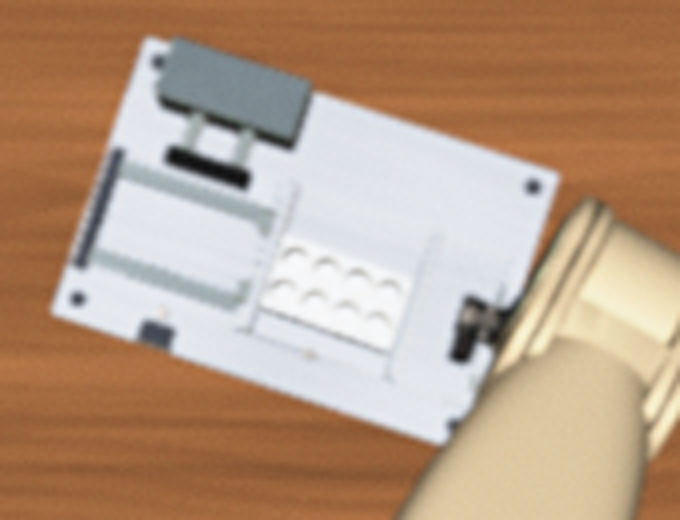

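The closed fingertips are clear behind the handle on its -y side: side crop (605,145) against handle (530,225), and the top crop shows the gripper to the right of the handle. I'll descend and start the push.

Call:
{"fn": "jog_arm", "kwargs": {
  "gripper": [0,0,0,0,0,0,0,0,0],
  "offset": [
    [2.5,0.1,0],
    [5.2,0.1,0],
    [5.2,0.1,0],
    [5.2,0.1,1],
    [5.2,0.1,2],
    [5.2,0.1,3],
    [5.2,0.1,4],
    [5.2,0.1,5],
    [5.2,0.1,5]
  ],
  "twist": [
    [0,0,0],
    [0,0,0],
    [0,0,0],
    [0,0,0],
    [0,0,0],
    [0,0,0],
    [0,0,0],
    [0,0,0],
    [0,0,0]
  ]
}}

```text
time: 3.45
tcp_pos: [0.5171, -0.1567, 0.0501]
ee_rot: [[0.002, -0.948, 0.319], [0.0, 0.319, 0.948], [-1.0, -0.002, 0.001]]
wrist_force: [1.7, 0.3, 2.9]
opening: 0.0
```

```bash
python3 -c "
from h import *
st()
for n in ('side',):
    im=optics.get_image(n)[:,:,::-1]
    c=im[180:320,230:420] if n=='side' else im[170:300,255:425]
    cv2.imwrite('pics/%s2.png'%n,cv2.resize(c,None,fx=4,fy=4,interpolation=cv2.INTER_CUBIC))
"
```

```text
t 3.45 tcpF [   0.3 -139.9   50.1] FF [1.51 0.79 2.88] roterr [ 0.32 -0.06 -0.11] op 0.0 q [-0.41  0.29 -0.43  0.85  0.   -0.09]
```

View pics/side2.png

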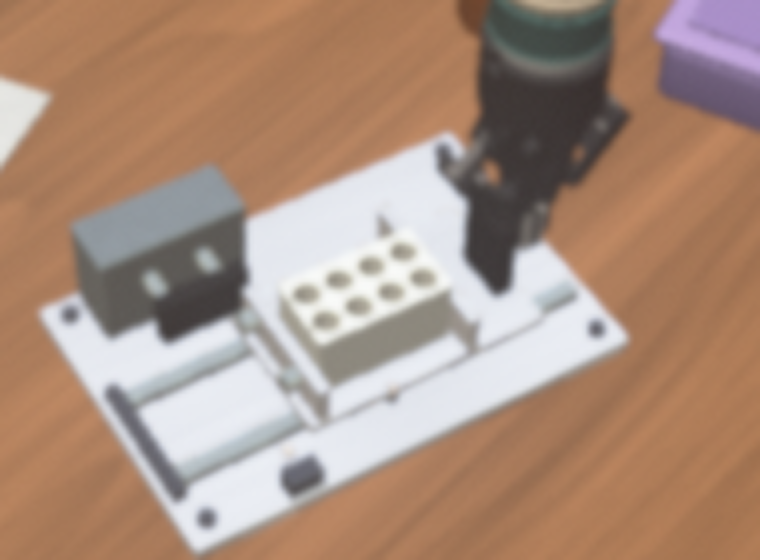

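The push works: the carriage has moved about 30 mm and the block is riding along between the cheeks. I'll continue to just before the ridge.

Call:
{"fn": "jog_arm", "kwargs": {
  "gripper": [0,0,0,0,0,0,0],
  "offset": [
    [0,0,1],
    [0,0,2.2],
    [0,0,3.4],
    [0,0,4.6],
    [0,0,5.8],
    [0,0,6.5],
    [0,0,6.5]
  ],
  "twist": [
    [0,0,0],
    [0,0,0],
    [0,0,0],
    [0,0,0],
    [0,0,0],
    [0,0,0],
    [0,0,0]
  ]
}}

```text
time: 4.38
tcp_pos: [0.5372, -0.0951, 0.0495]
ee_rot: [[0.001, -0.948, 0.319], [0.001, 0.319, 0.948], [-1.0, -0.0, 0.001]]
wrist_force: [1.2, 0.1, 2.9]
opening: -0.0001
```

```bash
cat > m.py <<'E'
from h import *
import sys
st()
for n in ('side','top'):
    im=optics.get_image(n)[:,:,::-1]; cv2.imwrite('pics/%s%s_full.png'%(n,sys.argv[1]),im)
    c=im[180:320,230:420] if n=='side' else im[170:300,255:425]
    cv2.imwrite('pics/%s%s.png'%(n,sys.argv[1]),cv2.resize(c,None,fx=4,fy=4,interpolation=cv2.INTER_CUBIC))
E
python3 m.py 3
```

```text
t 4.38 tcpF [  0.  -75.1  49.5] FF [1.12 0.51 2.91] roterr [ 0.35 -0.07 -0.02] op -0.0001 q [-0.29  0.3  -0.42  0.86  0.    0.03]
```

View pics/side3.png

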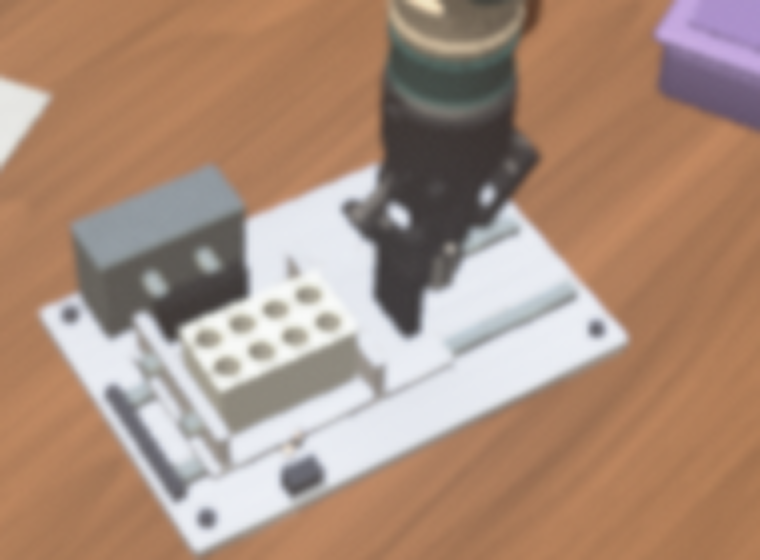

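The carriage's ball mark, at side crop (293,440), is a little short of the detent housing at (302,475). I'll push slowly and watch the force.

Call:
{"fn": "jog_arm", "kwargs": {
  "gripper": [0,0,0,0,0,0,0,0],
  "offset": [
    [0,0,0.2],
    [0,0,0.4],
    [0,0,0.6],
    [0,0,0.8],
    [0,0,1.0],
    [0,0,1.2],
    [0,0,1.2],
    [0,0,1.2]
  ],
  "twist": [
    [0,0,0],
    [0,0,0],
    [0,0,0],
    [0,0,0],
    [0,0,0],
    [0,0,0],
    [0,0,0],
    [0,0,0]
  ]
}}

```text
time: 5.48
tcp_pos: [0.5391, -0.089, 0.0497]
ee_rot: [[-0.004, -0.947, 0.323], [-0.009, 0.323, 0.946], [-1.0, 0.0, -0.01]]
wrist_force: [-4.9, -11.8, 6.0]
opening: -0.0001
```

```bash
python3 m.py 4
```

```text
t 5.47 tcpF [ -0.1 -68.6  49.7] FF [ -0.95 -12.75   6.02] roterr [0.57 0.57 0.02] op -0.0001 q [-0.28  0.3  -0.41  0.86 -0.01  0.05]
```

View pics/side4.png

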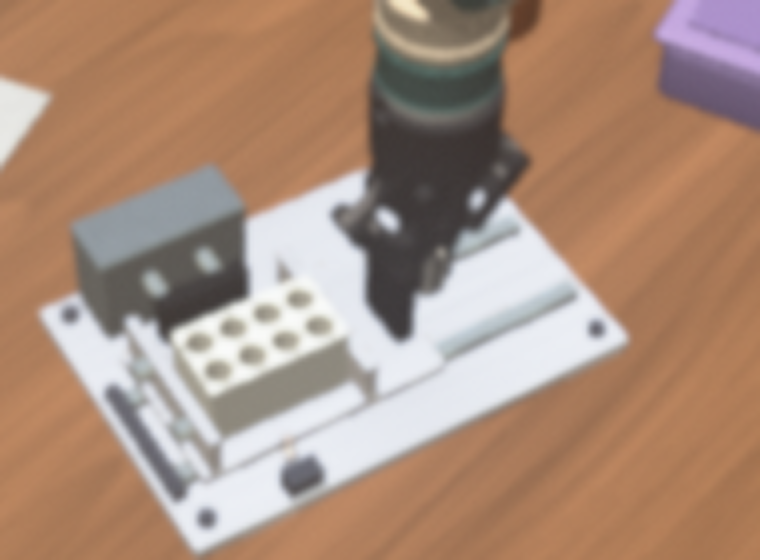

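View pics/top4.png

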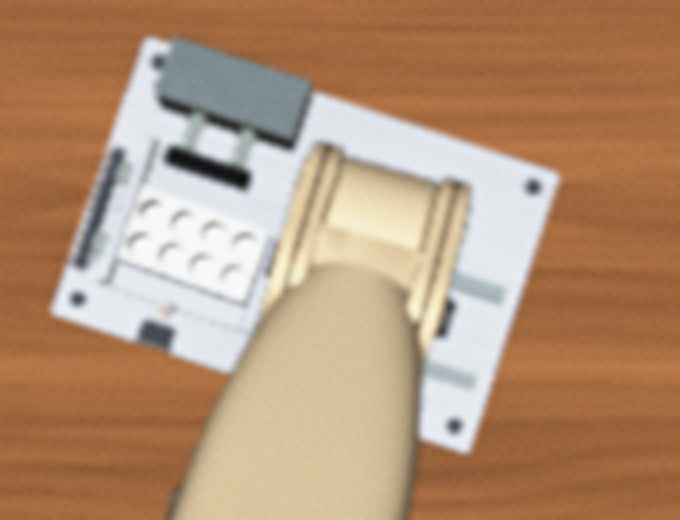

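The carriage has met the ridge, with about 12 N resisting and the ball almost at the housing. I'll push a few mm more.

Call:
{"fn": "jog_arm", "kwargs": {
  "gripper": [0,0,0,0,0,0],
  "offset": [
    [0,0,0.2],
    [0,0,0.4],
    [0,0,0.6],
    [0,0,0.6],
    [0,0,0.6],
    [0,0,0.6]
  ],
  "twist": [
    [0,0,0],
    [0,0,0],
    [0,0,0],
    [0,0,0],
    [0,0,0],
    [0,0,0]
  ]
}}

```text
time: 6.32
tcp_pos: [0.5415, -0.0813, 0.0496]
ee_rot: [[-0.002, -0.947, 0.321], [-0.006, 0.321, 0.947], [-1.0, 0.0, -0.006]]
wrist_force: [-3.1, -7.5, 6.3]
opening: 0.0004
```

```bash
python3 m.py 5
```

```text
t 6.33 tcpF [ -0.2 -60.6  49.6] FF [-0.59 -8.14  6.33] roterr [0.48 0.34 0.02] op 0.0004 q [-0.26  0.3  -0.41  0.86 -0.01  0.06]
```

View pics/side5.png

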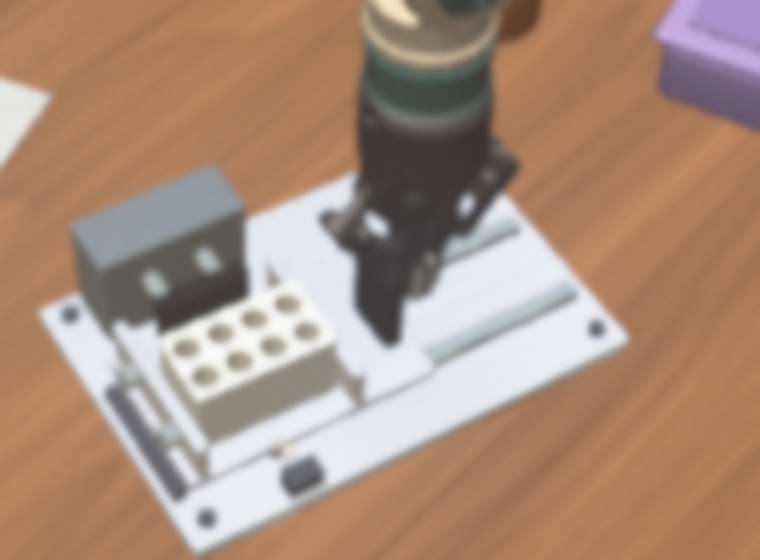

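The carriage moved another 8 mm and the force fell, so it has passed the peak. I'll push on a little to confirm the stop.

Call:
{"fn": "jog_arm", "kwargs": {
  "gripper": [0,0,0,0,0],
  "offset": [
    [0,0,0.2],
    [0,0,0.4],
    [0,0,0.4],
    [0,0,0.4],
    [0,0,0.4]
  ],
  "twist": [
    [0,0,0],
    [0,0,0],
    [0,0,0],
    [0,0,0],
    [0,0,0]
  ]
}}

```text
time: 7.05
tcp_pos: [0.5416, -0.0812, 0.0498]
ee_rot: [[-0.005, -0.946, 0.323], [-0.014, 0.323, 0.946], [-1.0, 0.0, -0.015]]
wrist_force: [-7.4, -18.8, 7.7]
opening: -0.0003
```

```bash
python3 m.py 6
```

```text
t 7.05 tcpF [ -0.2 -60.5  49.8] FF [ -1.12 -20.21   7.7 ] roterr [0.62 0.86 0.03] op -0.0003 q [-0.26  0.3  -0.41  0.86 -0.01  0.07]
```

View pics/side6.png

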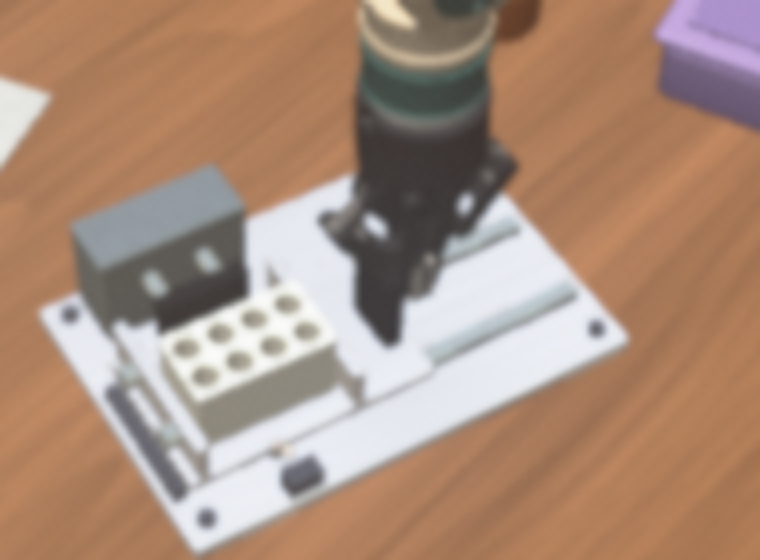

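The force rose to 20 N with no further motion (TCP y stayed at -60.5), so the carriage is against its stop. I'll back off and lift.

Call:
{"fn": "jog_arm", "kwargs": {
  "gripper": [0,0,0,0,0,0,5,5],
  "offset": [
    [0,0,-1.5],
    [0,0,-3],
    [0,0,-3],
    [-3,0,-3],
    [-6,0,-3],
    [-9,0,-3],
    [-10,0,-3],
    [-10,0,-3]
  ],
  "twist": [
    [0,0,0],
    [0,0,0],
    [0,0,0],
    [0,0,0],
    [0,0,0],
    [0,0,0],
    [0,0,0],
    [0,0,0]
  ]
}}

```text
time: 8.15
tcp_pos: [0.5345, -0.1034, 0.1494]
ee_rot: [[0.001, -0.948, 0.32], [0.0, 0.32, 0.948], [-1.0, -0.001, 0.0]]
wrist_force: [-0.4, 0.0, 0.0]
opening: 0.0361
```

```bash
python3 -c "
from h import *
go([-80,55,150])"
```

```text
t 8.15 tcpF [  0.  -83.8 149.4] FF [-0.41 -0.12  0.  ] roterr [ 0.38 -0.02 -0.05] op 0.0361 q [-0.31  0.19 -0.31  1.06  0.    0.02]
offset cm [-0.06  8.1  13.83] twist [-0.38  0.02  0.05]
```

Call:
{"fn": "jog_arm", "kwargs": {
  "gripper": [5,5,5,5,5,5,5],
  "offset": [
    [0,3,2],
    [0,6,5],
    [0,8,8],
    [0,8,11],
    [0,8,13.8],
    [0,8,13.8],
    [0,8,13.8]
  ],
  "twist": [
    [-0.4,0,0],
    [-0.4,0,0],
    [-0.4,0,0],
    [-0.4,0,0],
    [-0.4,0,0],
    [-0.4,0,0],
    [-0.4,0,0]
  ]
}}

```text
time: 9.02
tcp_pos: [0.5014, 0.0524, 0.148]
ee_rot: [[-0.003, -0.95, 0.313], [-0.0, 0.313, 0.95], [-1.0, 0.002, -0.001]]
wrist_force: [-0.5, 0.1, -0.8]
opening: 0.0502
```

```bash
python3 m.py 7; python3 -c "
from h import *
go([-80,55,42])"
```

```text
t 9.03 tcpF [-80.2  53.8 148. ] FF [-0.54 -0.11 -0.81] roterr [-0.    0.06  0.14] op 0.0502 q [-0.02  0.13 -0.4   1.05 -0.    0.29]
t 9.12 tcpF [-79.7  53.5 148.5] FF [ 0.06 -0.49  0.87] roterr [0.06 0.04 0.09] op 0.0499 q [-0.02  0.13 -0.4   1.05 -0.    0.29]
offset cm [1.065e+01 1.000e-02 1.600e-01] twist [-0.06 -0.04 -0.09]
```

View pics/side7.png

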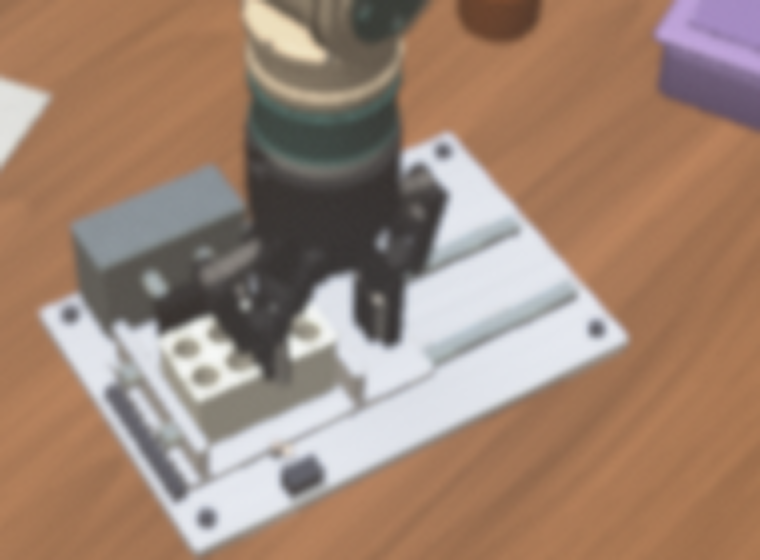

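View pics/top7.png

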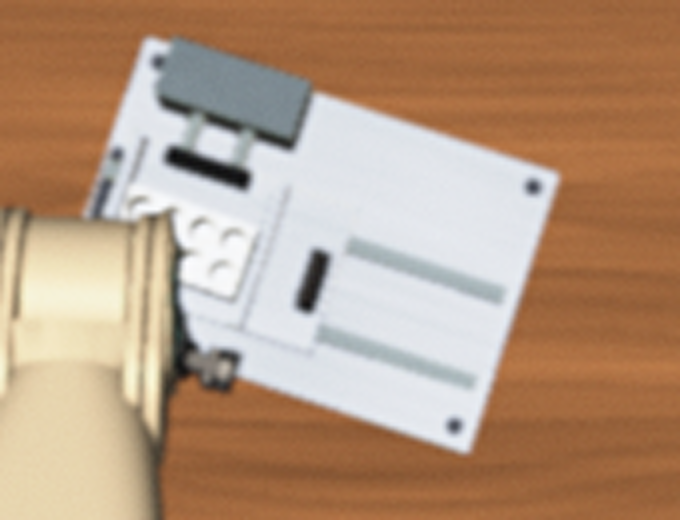

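The carriage stayed home after release. Its handle is at top crop (313,280) and the block stands in front of the pad. I'll check the handle and cheek positions, then descend.

```bash
python3 -c "
from h import *
T=lambda x,y:(255+(x+.5)/4-.5,170+(y+.5)/4-.5)
print('handle exp 0,-37',W2F(onz('top',T(316,275),.09)).round(1))
S=lambda x,y:(230+(x+.5)/4-.5,180+(y+.5)/4-.5)
print('block -x corners',[W2F(onz('side',S(*q),.08)).round(1) for q in [(203,402),(335,340)]])
"
```

```text
handle exp 0,-37 [  0.7 -37.9  90. ]
block -x corners [array([-29.5,  99.6,  80. ]), array([-29.4,  13.1,  80. ])]
```

Call:
{"fn": "jog_arm", "kwargs": {
  "gripper": [5,5,5,5,5,5],
  "offset": [
    [3,0,0.1],
    [6,0,0.1],
    [9,0,0.1],
    [10.6,0,0.1],
    [10.6,0,0.1],
    [10.6,0,0.1]
  ],
  "twist": [
    [0,0,0],
    [0,0,0],
    [0,0,0],
    [0,0,0],
    [0,0,0],
    [0,0,0]
  ]
}}

```text
time: 9.88
tcp_pos: [0.5038, 0.0534, 0.0443]
ee_rot: [[0.002, -0.95, 0.314], [-0.0, 0.314, 0.95], [-1.0, -0.002, 0.001]]
wrist_force: [0.2, -0.4, 0.3]
opening: 0.0498
```

```bash
python3 m.py 8
```

```text
t 9.88 tcpF [-78.2  55.5  44.3] FF [ 0.27 -0.34  0.34] roterr [ 0.03 -0.03 -0.1 ] op 0.0498 q [-0.02  0.25 -0.5   0.82  0.    0.3 ]
```

View pics/side8.png

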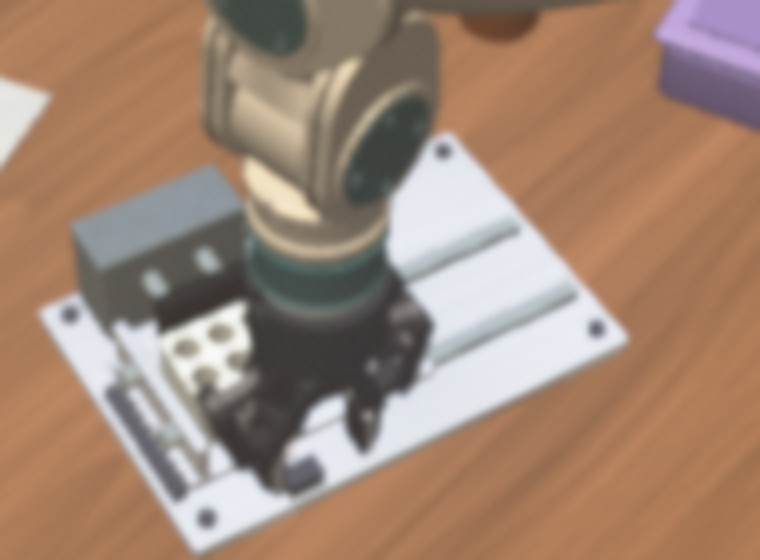

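The fingers are down on the -x side, clear of the detent housing, with the block's -x face measured square at x ≈ -29.5. I'll advance slowly until just before the pad.

Call:
{"fn": "jog_arm", "kwargs": {
  "gripper": [5,5,5,5,5,5,5,5,5,5],
  "offset": [
    [0.4,-1,0],
    [0.4,-2,0],
    [0.4,-2.8,0],
    [0.4,-3.4,0],
    [0.4,-4,0],
    [0.4,-4.5,0],
    [0.4,-5,0],
    [0.4,-5.4,0],
    [0.4,-5.8,0],
    [0.4,-5.8,0]
  ],
  "twist": [
    [0,0,0],
    [0,0,0],
    [0,0,0],
    [0,0,0],
    [0,0,0],
    [0,0,0],
    [0,0,0],
    [0,0,0],
    [0,0,0],
    [0,0,0]
  ]
}}

```text
time: 11.22
tcp_pos: [0.5584, 0.0353, 0.0394]
ee_rot: [[0.001, -0.95, 0.313], [-0.0, 0.313, 0.95], [-1.0, -0.001, 0.0]]
wrist_force: [-1.2, -0.1, 0.2]
opening: 0.0499
```

```bash
python3 m.py 9
```

```text
t 11.22 tcpF [-20.7  55.4  39.4] FF [-1.13 -0.43  0.24] roterr [ 0.01 -0.01 -0.03] op 0.0499 q [-0.05  0.33 -0.39  0.84 -0.    0.27]
```

View pics/side9.png

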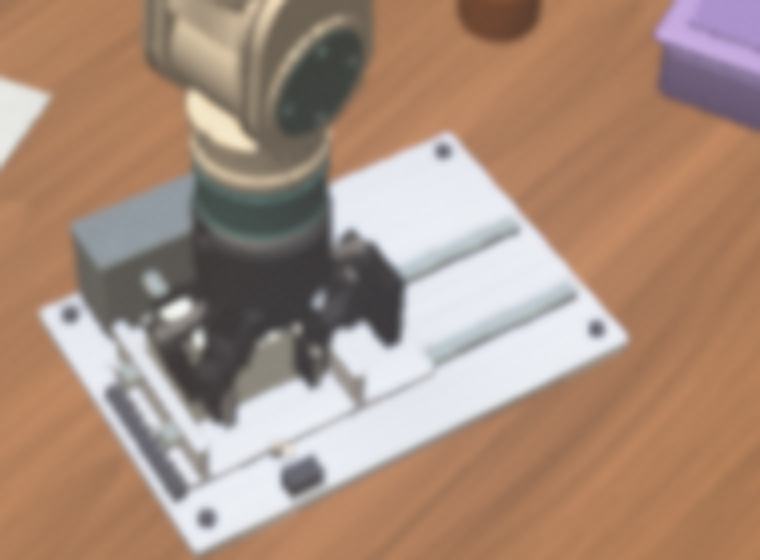

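View pics/top9.png

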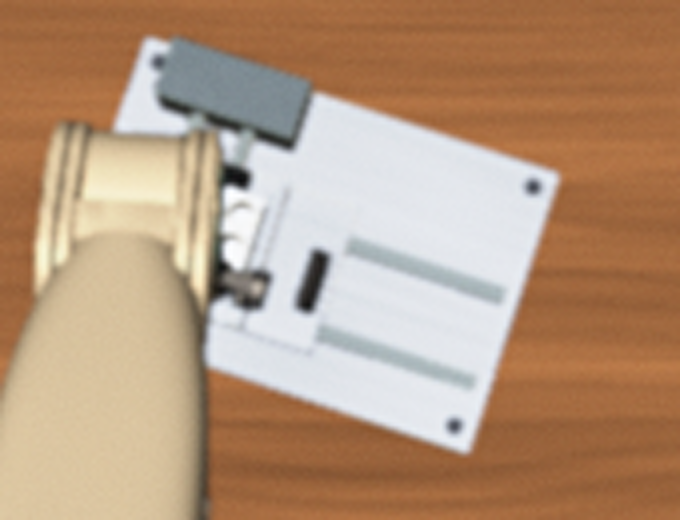

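The block is between the cheeks, pushed by both fingers, and almost at the pad; the force is still only about 1 N of friction. The carriage is still home. I'll advance in small steps.

Call:
{"fn": "jog_arm", "kwargs": {
  "gripper": [5,5,5,5,5,5],
  "offset": [
    [0,-0.2,0],
    [0,-0.4,0],
    [0,-0.6,0],
    [0,-0.8,0],
    [0,-0.8,0],
    [0,-0.8,0]
  ],
  "twist": [
    [0,0,0],
    [0,0,0],
    [0,0,0],
    [0,0,0],
    [0,0,0],
    [0,0,0]
  ]
}}

```text
time: 12.08
tcp_pos: [0.565, 0.0331, 0.0392]
ee_rot: [[-0.001, -0.95, 0.313], [0.0, 0.313, 0.95], [-1.0, 0.001, -0.0]]
wrist_force: [-2.5, 1.3, 1.9]
opening: 0.0501
```

```bash
python3 m.py 10
```

```text
t 12.07 tcpF [-13.7  55.4  39.2] FF [-2.8   0.46  1.89] roterr [0.   0.   0.05] op 0.0501 q [-0.06  0.34 -0.38  0.85  0.    0.26]
```

Call:
{"fn": "jog_arm", "kwargs": {
  "gripper": [5,5,5,5,5,5],
  "offset": [
    [0,-0.2,0],
    [0,-0.4,0],
    [0,-0.6,0],
    [0,-0.8,0],
    [0,-0.8,0],
    [0,-0.8,0]
  ],
  "twist": [
    [0,0,0],
    [0,0,0],
    [0,0,0],
    [0,0,0],
    [0,0,0],
    [0,0,0]
  ]
}}

```text
time: 12.92
tcp_pos: [0.5716, 0.0309, 0.0392]
ee_rot: [[-0.003, -0.95, 0.313], [0.001, 0.313, 0.95], [-1.0, 0.003, -0.0]]
wrist_force: [-7.2, 1.8, 4.6]
opening: 0.0501
```

```bash
python3 m.py 11
```

```text
t 12.93 tcpF [-6.8 55.3 39.2] FF [-7.37 -0.5   4.61] roterr [-0.01  0.    0.18] op 0.0501 q [-0.06  0.36 -0.36  0.86  0.    0.26]
```

The force rises at 0.65 N/mm, as specified. About 3 mm more should put the pad force near 9 N.

Call:
{"fn": "jog_arm", "kwargs": {
  "gripper": [5,5,5,5,5,5],
  "offset": [
    [0,-0.1,0],
    [0,-0.2,0],
    [0,-0.3,0],
    [0,-0.4,0],
    [0,-0.4,0],
    [0,-0.4,0]
  ],
  "twist": [
    [0,0,0],
    [0,0,0],
    [0,0,0],
    [0,0,0],
    [0,0,0],
    [0,0,0]
  ]
}}

```text
time: 13.78
tcp_pos: [0.5741, 0.03, 0.0392]
ee_rot: [[-0.005, -0.95, 0.313], [0.002, 0.313, 0.95], [-1.0, 0.006, -0.0]]
wrist_force: [-8.9, 3.5, 9.0]
opening: 0.0498
```

Call:
{"fn": "jog_arm", "kwargs": {
  "gripper": [5,5,5,5,5,5],
  "offset": [
    [0,0,0],
    [0,0,0],
    [0,0,0],
    [0,0,0],
    [0,0,0],
    [0,0,0]
  ],
  "twist": [
    [0,0,0],
    [0,0,0],
    [0,0,0],
    [0,0,0],
    [0,0,0],
    [0,0,0]
  ]
}}

```text
time: 14.52
tcp_pos: [0.5741, 0.03, 0.0392]
ee_rot: [[-0.005, -0.95, 0.313], [0.002, 0.313, 0.95], [-1.0, 0.005, -0.0]]
wrist_force: [-9.4, 3.5, 8.4]
opening: 0.0503
```

```bash
python3 m.py 12; for i in 1 2 3 4; do python3 -c "
from h import *
st(); optics.get_image('top')"; done
```

```text
t 14.53 tcpF [-4.1 55.3 39.2] FF [-9.98  0.36  8.39] roterr [-0.02  0.    0.31] op 0.0503 q [-0.06  0.36 -0.35  0.86  0.    0.26]
t 14.62 tcpF [-4.1 55.3 39.2] FF [-9.91  0.6   7.43] roterr [-0.02  0.01  0.31] op 0.0501 q [-0.06  0.36 -0.35  0.86  0.    0.26]
t 14.68 tcpF [-4.1 55.3 39.2] FF [-10.39   1.25   7.98] roterr [-0.02  0.    0.31] op 0.0501 q [-0.06  0.36 -0.35  0.86  0.    0.26]
t 14.72 tcpF [-4.1 55.3 39.2] FF [-9.77  0.89  8.28] roterr [-0.02  0.    0.32] op 0.0497 q [-0.06  0.36 -0.35  0.86  0.    0.26]
t 14.78 tcpF [-4.1 55.3 39.2] FF [-9.39  0.68  7.37] roterr [-0.02  0.01  0.32] op 0.0501 q [-0.06  0.36 -0.35  0.86  0.    0.26]
```

View pics/side12.png

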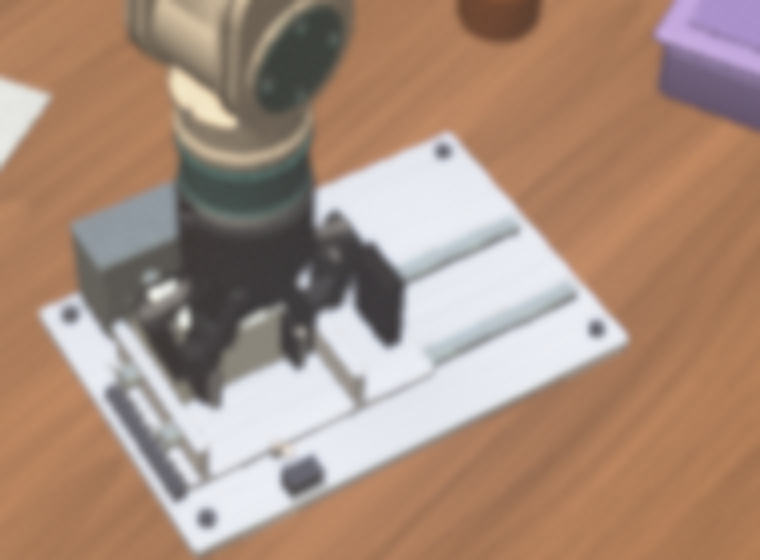

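View pics/top12.png

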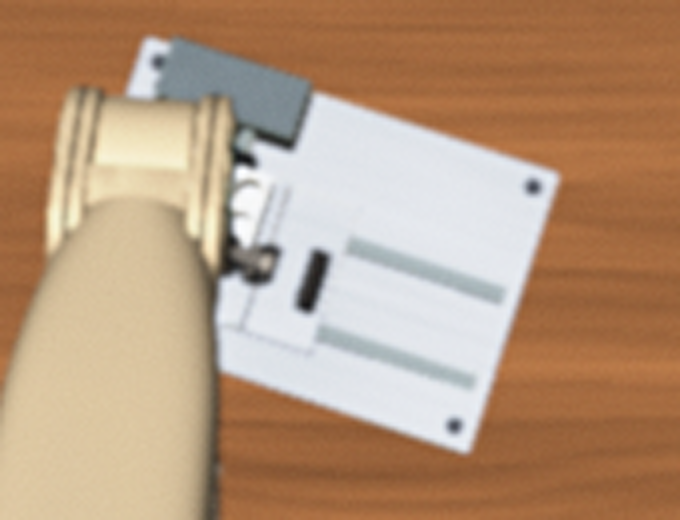

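The block is pressed squarely with the finger yaw within 0.1° of the fixture. The steady wrist force along fixture x is about 9.8 N, of which some 1–1.5 N is floor friction. The handle is unchanged at top crop (313,280), so the carriage is still home. Handing in.

```bash
python3 -c "
from h import *
st()
from plant import ticket
print(ticket.finish_job())"
```

```text
t 14.82 tcpF [-4.1 55.3 39.2] FF [-9.43  0.17  8.74] roterr [-0.02  0.01  0.32] op 0.0498 q [-0.06  0.36 -0.35  0.86  0.    0.26]
the job is handed in; nothing more can be done
None
```

I pushed the carriage home, pressed the block onto the fence pad, and handed the job in at 14.8 s with the arm still pressing. No verdict was reported.

- **Carriage:** I pushed the handle over the ridge with the fingers shut. At the end the force rose from 8 to 20 N with no further movement, so it was against the stop. The handle then measured at fixture (0.7, -37.9) mm, against the expected (0, -37). It looked unmoved in the last picture.
- **Press:** With the fingers 50 mm apart I pushed the block's -x face. The force along the fence direction was steady at 9.4 to 10.4 N and rose at about 0.65 N/mm, matching the pad. Allowing for floor friction, I estimate 8 to 9 N on the pad and 10.5 to 12 mm of travel. The fingers were square to the fixture within 0.1°, and the arm was still.
- **Disagreement:** There was also about 8 N of upward force on the tool, so the fingers were probably pressing the block down onto the floor. I left this alone, since it should help keep the block flat.
- **Not checked directly:** The arm mostly hid the pad and the block in the last pictures. The pad travel, and the block being square and flat, are therefore inferred from the arm's position and force.
- **Other things on the bench:** I kept the arm clear of them. I did not re-measure their positions.

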